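# Swing the build platform square on its scraping fixture and lock it

## Robot

A 6-joint arm with a two-finger parallel gripper is mounted at the origin on a cart in front of the work surface, level with it; the furniture and walls round the work are solid. World frame = base frame: x ahead of the robot, y to its left, z up, the work surface at z = 0. Lengths are in m, angles in rad, forces in N, time in s.
With the tool pointing down it reaches from about 0.25 to 0.775 m from the base axis. Payload 4 kg.
Tool frame: the origin (TCP) lies on the centre line of the jaws, within the pads' length; the fingertips stand 19 mm ahead of it and the grasp point (between the pads) is the TCP; x points along the fingers, z is the direction in which the jaws open and shut, and the axes are right-handed (so a half turn about x gives the same grasp; the last joint's range is limited). The gripper opens to 94 mm and grips with 3 to 60 N. Pads are 16 mm wide; open, the fingers measure 119 mm over their backs; the gripper's body (75 mm by 177 mm) begins 78 mm behind the grasp point.
Start: joints at [-1.375, 0.087, 1.371, -0, 1.684, -0.103], TCP at [0.162, -0.526, 0.225] pointing down, gripper open.
Joint ranges: [-3.1, 3.1], [-0.76, 2.03], [0.27, 2.55], [-1.08, 4.22], [0.17, 2.65], [-2.57, 2.57]. Speed limits (rad/s): [2.79, 2.79, 3.14, 3.14, 3.14, 3.14].

## Interface

Orientations are given as [roll, pitch, yaw] about the fixed x, y, z axes, in that order (R = Rz(yaw) Ry(pitch) Rx(roll)).
In Python, from bench import robot, snapshot, camera_params gives the robot as it stands.
- The arm moves only by the tool step_arm, never from a script. Its argument "motion" is text: rows parted by semicolons, each of 7 numbers parted by spaces: the opening in per cent of the stroke, from 0 (shut) to 100 (fully open), then the shift along the tool's x, y, z in cm, then the turn, a rotation vector about the tool's x, y, z in rad. A call has 1 to 20 rows; each row shifts and turns the commanded pose from where the row before left it, along the tool's axes as they then stand; what a row does not reach is not made up. A row lasts 1/12 s, in which the tool goes at most 41.7 mm and 7.16 degrees, less where a joint would pass 70% of its speed; a pose out of reach is approached as far as the arm can. A call with a gripper value outside its range is refused whole. The fingers move at their own pace and stop on an object; the grip force is fixed at half the most. Time passes only in rows, so rows that do not move let the fingers close. It gives the time, the measured TCP pose, the force and the opening at its end, in the units of the state.
- robot.get_obs(): the state, without advancing time (a new reading comes with each control period).
- snapshot(name): name is "side" or "top" or "wrist"; returns the picture (480x640x3 uint8, red, green, blue); there is no depth.
- camera_params(name): a dict with "fx", "fy", "cx", "cy" (pixels), "D" ([k1, k2, p1, p2, k3] as OpenCV has them; the pictures are not rectified), "R" (3x3) and "t" (3): a world point X has camera coordinates R X + t. Camera axes: x right, y down, z forward; pixel columns grow to the right and rows downward; lengths in m; the calibration is good to about 2 mm. A picture is of the moment at which its call begins: read the wrist's pose just before it. camera_params takes no time and is no camera call; for the wrist camera it gives the pose at the moment of the call.
- robot.close_job(): hands the job in, once; it reports no verdict.
The state is a dict: "time": time; "joint_positions": joint angles; "qvel": joint speeds; "joint_torque": joint torques, N m; "tool_pos": TCP position; "ee_rot": TCP orientation; "wrist_force": force on the tool from outside, world axes, zero at the start; "wrist_torque": the same for the moment, N m; "width": finger opening in m.
Only numpy, scipy, OpenCV 4.12 (cv2) and the standard library are available. Lean on these libraries where they do the work, as an engineer would, in place of code of your own. Each camera call takes 0.05 s, during which the arm holds its last target.

## Task

The printer's build platform sits on its scraping fixture but is still swung out towards the robot. Swing it round its pivot pin (a push near its free corner does it) until it stands square on the base between the two white lines, with its bore facing the locking rod, then push the locking rod fully home into it, until the red knob meets the guide block. Leave the jar, the timer and the vial undisturbed.

Things in the scene. Friction and masses are not known exactly. Their poses are not given: they have to be found in the camera images.
- fixture: Fixed black base plate 110 (x) x 245 (y) x 12 mm high on the worktop. Origin on the worktop under it (it spans x -55..55, y -130..115 mm); unturned, x points away from the robot, y to its left. White lines along y at x -43 and 43 mm flank the platform when it is square. There is no stop: the platform can be pushed too far and pushed back.
- pin_top (a point): Top centre of the steel pivot pin fixed to the base at fixture x -15, y 60 mm; 43 mm above the worktop. The pin is 12 mm thick, its head 23 mm wide and 5 mm high.
- guide_mouth (a point): Where the locking rod comes out of the aluminium guide block fixed to the base: fixture x 0, y -68 mm, 24 mm above the worktop. The block is 41 mm wide (x), spans fixture y -108..-68 mm, its top 42 mm above the worktop.
- platform: Loose aluminium platform 80 x 132 x 24 mm, 0.35-0.7 kg, flat on the base (underside 12 mm above the worktop), captive on the pin, turns with a few N of friction. Origin on the pin axis at its underside; spans x -25..55, y -112..20 mm. Square = same heading as the fixture; starts 0.3-0.6 rad clockwise from that (seen from above). Orange line on top above the bore; two printed parts stuck on top.
- lock_rod (a joint): Travel of the locking rod, m: 0 drawn back, 0.085 fully home (knob on guide block); starts at 0-0.02. Slides along fixture +y at x 0, about 2 N friction, no spring. 10 mm steel rod; its 14 mm cone tip leaves the block at 0.024, meets the bore mouth at 0.040 and centres the platform if the bore is within 4 mm of the rod's axis, else it is stopped by the end face.
- rod_end (a point): Centre of the rear end face of the locking rod's red knob, 24 mm above the worktop. Knob 22 mm thick, 27 mm long along fixture y. This point is at fixture x 0, y = -220 mm + travel (-135 mm when home). Push it along fixture +y. The base plate (12 mm high) ends at y -130 mm; behind that is bare worktop.
- free_corner (a point): Vertical edge of the platform at its free end on the robot's side, at half height (platform x -25, y -112, z 12 mm): push the long side face beside it, in the platform's +x direction.
- bore_mouth (a point): Centre of the mouth of the platform's 13 mm square bore, in its free end face (platform x 15, y -112, z 12 mm); the bore runs 54 mm along the platform's +y.
- jar_mid (a point): Centre of a loose amber jar with black cap, 52 mm wide, 82 mm high, standing; leave alone.
- timer_mid (a point): Centre of a loose white lab timer, 58 x 62 x 19 mm, lying flat; leave alone.
- vial_mid (a point): Centre of a loose glass vial with black cap, 22 mm wide, 48 mm high, standing; leave alone.

How it is judged:
By the outcome, as a careful person would: the job done as asked, in the order asked, and still so for the second after the job is handed in, with the robot touching nothing.
It also fails if it takes over 53 s, if anything falls off the work surface, if the arm or the gripper's body presses on something with over 40 N, if the wrist force passes 120 N, or if a joint passes its speed limit or range.

## Working session

There is one attempt and no reset: what is moved stays moved. The work goes in short steps, Python scripts to look and compute and a tool call to move; the robot and the scene stay as the last step left them, time stands still between calls to the robot, and variables do not carry over. Pictures are saved under pics/ and viewed, and the job is handed in when it is done.

Besides the shell and the picture viewer there is one more tool, called after "Call:" as name(argument=value, ...), one argument or row to a line, values as JSON. step_arm: Moves the arm, as the interface text tells. Its arguments: {"type":"object","properties":{"motion":{"type":"string"}},"required":["motion"]}

```bash
mkdir -p pics; ls; python3 - <<'E'
from bench import robot, snapshot, camera_params
import cv2
o=robot.get_obs();print(o['time'],o['tool_pos'],o['ee_rot'],o['width'])
for n in("top","side"):
    cv2.imwrite(f"pics/{n}0.png",snapshot(n)[:,:,::-1]); c=camera_params(n);print(n,c)
E
```

```text
pics
0.0 [ 0.16180843 -0.52514134  0.2233244 ] [3.0298688  1.56863427 1.7578618 ] 0.093737684898973
top {'fx': 516.0419461753872, 'fy': 516.0419461753872, 'cx': 311.5682048353067, 'cy': 246.6581180918017, 'D': array([-0.0676818,  0.       ,  0.       ,  0.       ,  0.       ]), 'R': array([[-0.02237319, -0.9996787 , -0.01191338],
       [-0.99608617,  0.02330883, -0.08525865],
       [ 0.08550894,  0.00995924, -0.99628763]]), 't': array([-0.143664  ,  0.5197686 ,  1.19407624])}
side {'fx': 528.1512604003885, 'fy': 528.1512604003885, 'cx': 322.51557497707506, 'cy': 240.89466927312228, 'D': array([0.02066086, 0.        , 0.        , 0.        , 0.        ]), 'R': array([[ 0.99975694,  0.00108585,  0.02202017],
       [ 0.02060366, -0.40145081, -0.9156488 ],
       [ 0.00784576,  0.91587994, -0.40137561]]), 't': array([-0.52237145, -0.01069539,  1.20625403])}
```

View pics/top0.png

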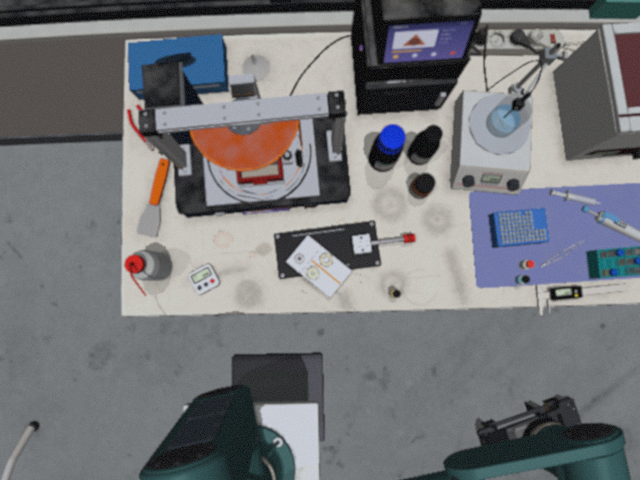

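View pics/side0.png

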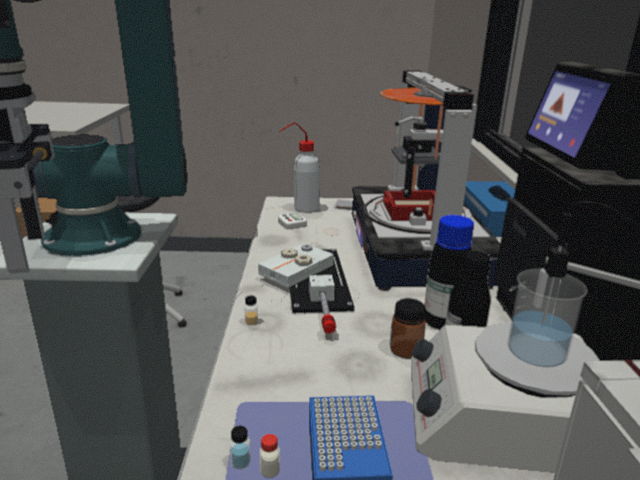

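The top view shows the base at about (330,250), pin (300,258), platform free end (340,285), guide block (361,244), red knob (408,238) and vial (394,292). I'll zoom in next.

```bash
python3 - <<'E'
import cv2
a=cv2.imread("pics/top0.png")[205:310,260:430]
cv2.imwrite("pics/top0z.png",cv2.resize(a,None,fx=4.7,fy=4.7,interpolation=cv2.INTER_CUBIC))
a=cv2.imread("pics/side0.png")[230:350,235:375]
cv2.imwrite("pics/side0z.png",cv2.resize(a,None,fx=5,fy=5,interpolation=cv2.INTER_CUBIC))
E
```

```text
(no output)
```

View pics/top0z.png

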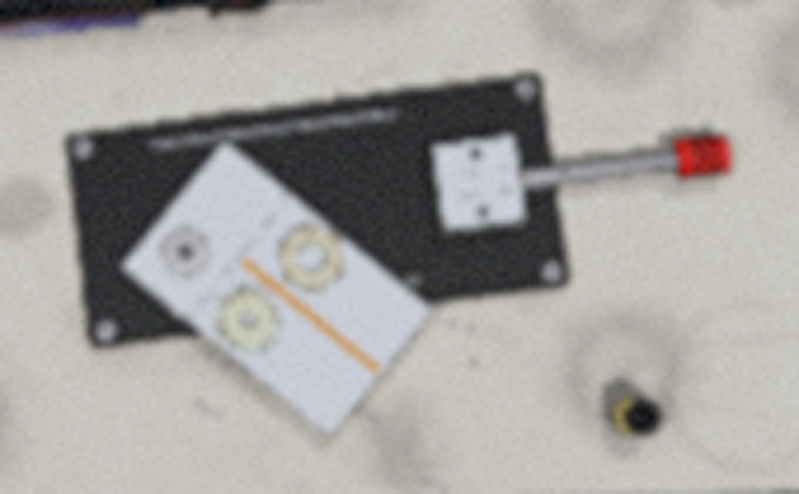

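View pics/side0z.png

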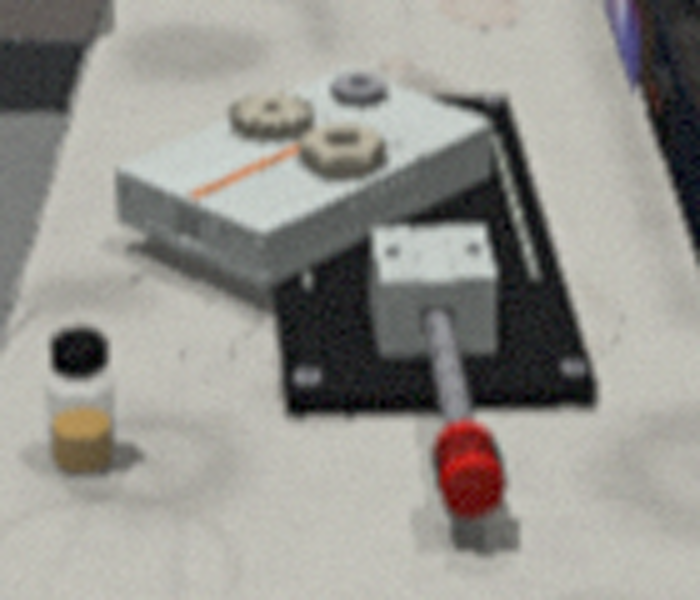

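```bash
cat > h.py <<'E'
import numpy as np, cv2
from bench import robot, snapshot, camera_params
def ray(c,uv):
    K=np.array([[c['fx'],0,c['cx']],[0,c['fy'],c['cy']],[0,0,1]])
    p=cv2.undistortPoints(np.array(uv,float).reshape(-1,1,2),K,np.array(c['D']))[:,0]
    d=np.c_[p,np.ones(len(p))]@c['R']; return -c['R'].T@c['t'],d
def onz(c,uv,z):
    o,d=ray(c,uv); return o+d*((z-o[2])/d[:,2])[:,None]
def proj(c,X):
    K=np.array([[c['fx'],0,c['cx']],[0,c['fy'],c['cy']],[0,0,1]])
    return cv2.projectPoints(np.array(X,float).reshape(-1,1,3),cv2.Rodrigues(np.array(c['R']))[0],np.array(c['t']),K,np.array(c['D']))[0][:,0]
def fit2(local,world):
    l=np.array(local);w=np.array(world)[:,:2];lc=l.mean(0);wc=w.mean(0)
    a=l-lc;b=w-wc
    th=np.arctan2((a[:,0]*b[:,1]-a[:,1]*b[:,0]).sum(),(a*b).sum())
    R=np.array([[np.cos(th),-np.sin(th)],[np.sin(th),np.cos(th)]])
    t=wc-R@lc; return th,t,(w-(l@R.T+t))
E
python3 - <<'E'
from h import *
np.set_printoptions(precision=4,suppress=True)
c=camera_params("top")
Z=lambda l:np.array(l)/4.7+[260,205]-0.4
b=onz(c,Z([(68,135),(540,73),(568,284),(93,346)]),.012)
th,t,r=fit2([(.055,.115),(.055,-.13),(-.055,-.13),(-.055,.115)],b);print("fix",th,t);print(r)
p=onz(c,Z([(226,140),(434,308),(330,436),(122,265)]),.036)
tp,tt,r=fit2([(.055,.02),(.055,-.112),(-.025,-.112),(-.025,.02)],p);print("plat",tp,tt,tp-th);print(r)
R=np.array([[np.cos(th),-np.sin(th)],[np.sin(th),np.cos(th)]])
print("pin pred",R@[-.015,.06]+t, onz(c,Z([(185,250)]),.043))
print("rodend",onz(c,Z([(732,155)]),.024), (onz(c,Z([(732,155)]),.024)[0,:2]-t)@R)
print("vial",onz(c,Z([(645,416)]),.048))
s=camera_params("side")
for n,uv in(("vialtop",(79/5+235,345/5+230)),("knob",(470/5+235,490/5+230))):
    z=.048 if n=="vialtop" else .024
    print(n,onz(s,[uv],z))
# side base corners near: (290,410),(595,402)
print("side base",onz(s,np.array([(290,405),(595,398)])/5+[235,230],.012), R@[-.055,-.13]+t,R@[.055,-.13]+t)
print("side plat",onz(s,np.array([(118,172),(272,235),(490,122)])/5+[235,230],.036),p)
o=robot.get_obs();print(cv2.Rodrigues(np.eye(3))[0].T,o['ee_rot'])
from scipy.spatial.transform import Rotation as Ro
print(Ro.from_euler('xyz',o['ee_rot']).as_matrix())
E
```

```text
fix 0.10597995415653796 [ 0.5097 -0.1847]
[[-0.0011 -0.0023]
 [-0.0011  0.0014]
 [ 0.001   0.0024]
 [ 0.0012 -0.0015]]
plat -0.7083356567539014 [ 0.4891 -0.1265] -0.8143156109104394
[[ 0.0002 -0.0001]
 [ 0.0004 -0.0006]
 [-0.0005  0.0002]
 [ 0.      0.0006]]
pin pred [ 0.4884 -0.1266] [[ 0.4894 -0.126   0.043 ]]
rodend [[ 0.5319 -0.4003  0.024 ]] [-0.0008 -0.2167]
vial [[ 0.4029 -0.3483  0.048 ]]
vialtop [[ 0.4041 -0.3528  0.048 ]]
knob [[ 0.5327 -0.3976  0.024 ]]
side base [[ 0.4721 -0.3286  0.012 ]
 [ 0.577  -0.3201  0.012 ]] [ 0.4688 -0.3198] [ 0.5781 -0.3082]
side plat [[ 0.3995 -0.2003  0.036 ]
 [ 0.4614 -0.2497  0.036 ]
 [ 0.5429 -0.1484  0.036 ]] [[ 0.544  -0.1473  0.036 ]
 [ 0.4583 -0.248   0.036 ]
 [ 0.3967 -0.1951  0.036 ]
 [ 0.4831 -0.0945  0.036 ]]
[[0. 0. 0.]] [3.0423 1.5688 1.7703]
[[-0.0004  0.9557  0.2943]
 [ 0.002   0.2943 -0.9557]
 [-1.      0.0002 -0.002 ]]
```

Call:
step_arm(
  motion="0 0 1 -0.9 0 0 0;0 0 2.6 -2.35 0 0 0;0 0 2.6 -2.35 0 0 0;0 0 2.6 -2.35 0 0 0;0 0 2.6 -2.35 0 0 0;0 0 2.6 -2.35 0 0 0;0 0 2.6 -2.35 0 0 0;0 0 2.6 -2.35 0 0 0;0 0 2.6 -2.35 0 0 0;0 0 2.6 -2.35 0 0 0;0 0 2.6 -2.35 0 0 0;0 0 2.6 -2.35 0 0 0;0 0 1 -0.9 0 0 0;0 0 0 0 0 0 0",
)

```text
time: 1.27
tool_pos: [0.3736, -0.168, 0.2243]
ee_rot: [2.557, 1.569, 1.291]
wrist_force: [0.1, -0.6, 0.0]
width: 0.0041
```

```bash
python3 - <<'E'
from h import *
np.set_printoptions(precision=4,suppress=True)
o=robot.get_obs();print(o['time'],o['tool_pos'],o['ee_rot'],o['width'],o['wrist_force'])
c=camera_params("wrist");np.save("w1.npy",c,allow_pickle=True);print(c)
cv2.imwrite("pics/w1.png",snapshot("wrist")[:,:,::-1])
E
```

```text
1.2667 [ 0.3736 -0.168   0.2243] [2.5574 1.5695 1.2911] 0.004087872431526162 [ 0.063  -0.6231  0.0037]
{'fx': 331.4275494536178, 'fy': 331.4275494536178, 'cx': 317.68985975499777, 'cy': 240.06175137465135, 'D': array([-0.0549,  0.    ,  0.    ,  0.    ,  0.    ]), 'R': array([[ 0.2995, -0.9541, -0.0011],
       [-0.9195, -0.2889,  0.2665],
       [-0.2546, -0.0788, -0.9638]]), 't': array([-0.2731,  0.2675,  0.4726])}
```

View pics/w1.png

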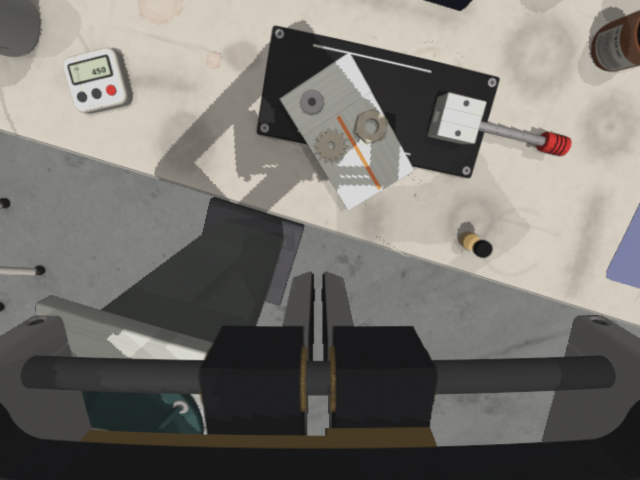

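```bash
python3 - <<'E'
from h import *
np.set_printoptions(precision=4,suppress=True)
c=np.load("w1.npy",allow_pickle=True).item()
a=cv2.imread("pics/w1.png")[10:230,250:590]
cv2.imwrite("pics/w1z.png",cv2.resize(a,None,fx=2.35,fy=2.35,interpolation=cv2.INTER_CUBIC))
b=onz(c,[(272,26),(499,78),(470,178),(257,130)],.012)
th,t,r=fit2([(.055,.115),(.055,-.13),(-.055,-.13),(-.055,.115)],b);print("fix",th,t);print(r)
p=onz(c,[(349,53), (413,172), (346,210), (280,97)],.036)
tp,tt,r=fit2([(.055,.02),(.055,-.112),(-.025,-.112),(-.025,.02)],p);print("plat",tp,tt,tp-th);print(r)
print(onz(c,[(312,101)],.043),onz(c,[(483,248)],.048))
E
```

```text
fix 0.10364576701904635 [ 0.5101 -0.1841]
[[-0.003  -0.0013]
 [-0.002   0.002 ]
 [ 0.0011  0.0013]
 [ 0.0039 -0.0021]]
plat -0.7262827156513547 [ 0.4891 -0.1264] -0.8299284826704011
[[-0.0011  0.0005]
 [-0.0002 -0.0002]
 [ 0.0008  0.0003]
 [ 0.0005 -0.0006]]
[[ 0.4892 -0.127   0.043 ]] [[ 0.4041 -0.3454  0.048 ]]
```

View pics/w1z.png

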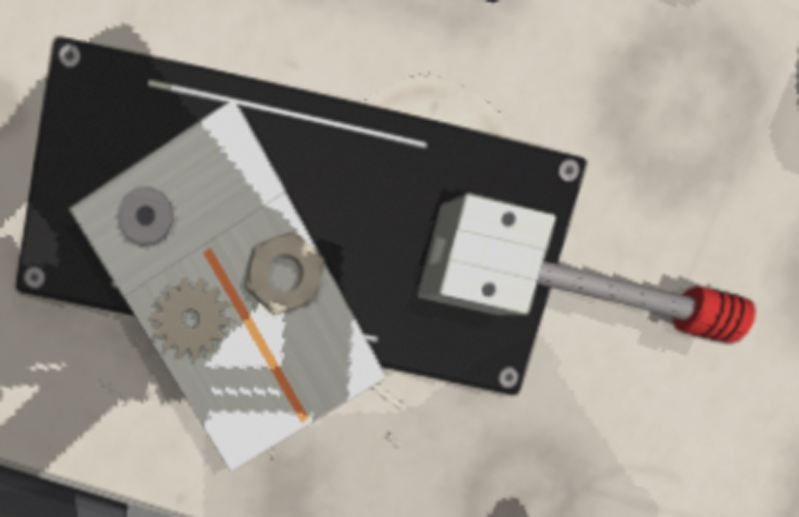

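Call:
step_arm(
  motion="0 0 1.2 0.65 0 0 0;0 0 0 0 0.112 0 0;0 0 0 0 0.112 0 0;0 0 0 0 0.112 0 0;0 0 0 0 0.112 0 0;0 0 0 0 0.112 0 0;0 0 0 0 0.112 0 0;0 0 0 0 0.112 0 0;0 0 0 0 0.112 0 0;0 0 0 0 0.118 0 0;0 2.5 0 0 0 0 0;0 3 0 0 0 0 0;0 3 0 0 0 0 0;0 3 0 0 0 0 0;0 3 0 0 0 0 0;0 2.5 0 0 0 0 0;0 0 0 0 0 0 0;0 0 0 0 0 0 0",
)

```text
time: 2.82
tool_pos: [0.3847, -0.1741, 0.0534]
ee_rot: [-1.302, 1.567, 2.694]
wrist_force: [1.7, 0.2, 0.4]
width: 0.0
```

```bash
python3 - <<'E'
from h import *
from scipy.spatial.transform import Rotation as Ro
np.set_printoptions(precision=4,suppress=True)
o=robot.get_obs();print(o['time'],o['tool_pos'],o['width'],o['wrist_force'])
print(Ro.from_euler('xyz',o['ee_rot']).as_matrix())
cv2.imwrite("pics/w2.png",snapshot("wrist")[:,:,::-1])
cv2.imwrite("pics/s2.png",cv2.resize(snapshot("side")[200:360,180:400,::-1],None,fx=3.5,fy=3.5))
E
```

```text
2.8167 [ 0.3847 -0.1741  0.0534] 1.9383891299083517e-05 [1.7332 0.1717 0.353 ]
[[-0.0034  0.7539 -0.657 ]
 [ 0.0016 -0.657  -0.7539]
 [-1.     -0.0036  0.001 ]]
```

View pics/w2.png

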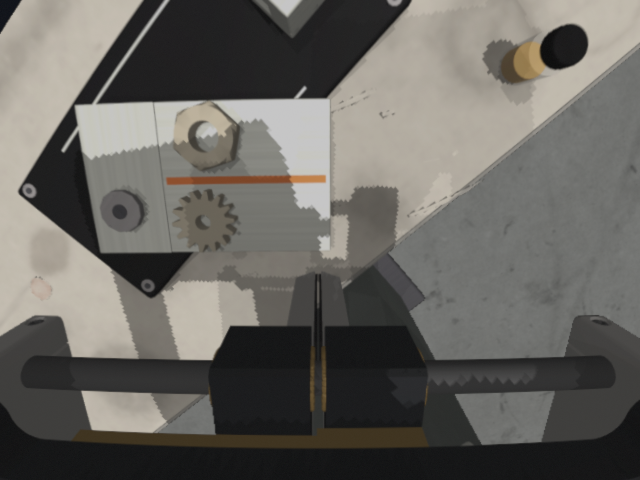

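View pics/s2.png

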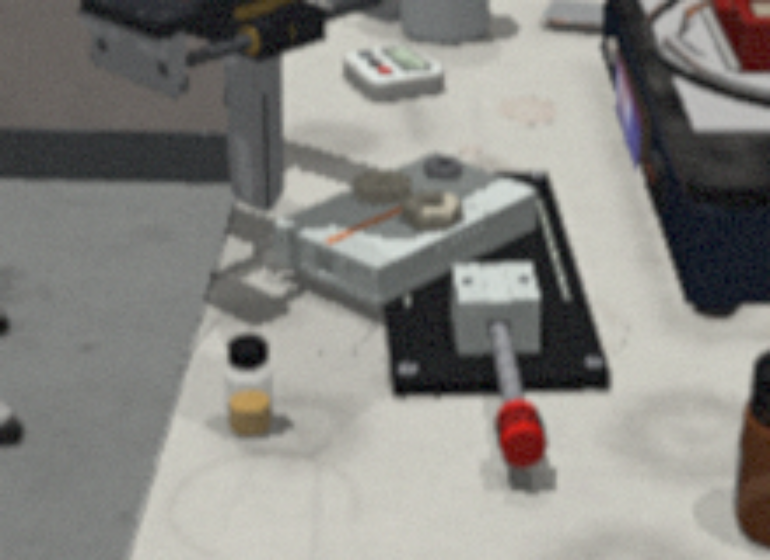

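Call:
step_arm(
  motion="0 0.7 0 0 0 0 0;0 0.7 0 0 0 0 0;0 0 0.7 0 0 0 0;0 0 0.7 0 0 0 0;0 0 0.52 0.15 -0.05 0 0;0 0 0.52 0.15 -0.05 0 0;0 0 0.52 0.15 -0.05 0 0;0 0 0.52 0.15 -0.05 0 0;0 0 0.52 0.15 -0.05 0 0;0 0 0.52 0.15 -0.05 0 0;0 0 0.52 0.15 -0.05 0 0;0 0 0.52 0.15 -0.05 0 0;0 0 0.52 0.15 -0.05 0 0;0 0 0.52 0.15 -0.05 0 0;0 0 0.52 0.15 -0.05 0 0;0 0 0.52 0.15 -0.05 0 0;0 0 0 0 0 0 0",
)

```text
time: 4.33
tool_pos: [0.4457, -0.226, 0.0404]
ee_rot: [-1.471, 1.57, 3.127]
wrist_force: [-0.5, 0.4, -0.3]
width: 0.0005
```

```bash
python3 - <<'E'
from h import *
from scipy.spatial.transform import Rotation as Ro
np.set_printoptions(precision=4,suppress=True)
o=robot.get_obs();print(o['time'],o['tool_pos'],o['width'],o['wrist_force'])
print(Ro.from_euler('xyz',o['ee_rot']).as_matrix())
c=camera_params("wrist");np.save("w3.npy",c,allow_pickle=True)
cv2.imwrite("pics/w3.png",snapshot("wrist")[:,:,::-1])
cv2.imwrite("pics/t3.png",cv2.resize(snapshot("top")[205:310,260:430,::-1],None,fx=4.7,fy=4.7,interpolation=cv2.INTER_CUBIC))
E
```

```text
4.3333 [ 0.4457 -0.226   0.0404] 0.0004985148341377362 [-0.4768  0.3573 -0.3216]
[[-0.0003  0.9935 -0.1141]
 [ 0.     -0.1141 -0.9935]
 [-1.     -0.0003  0.    ]]
```

View pics/w3.png

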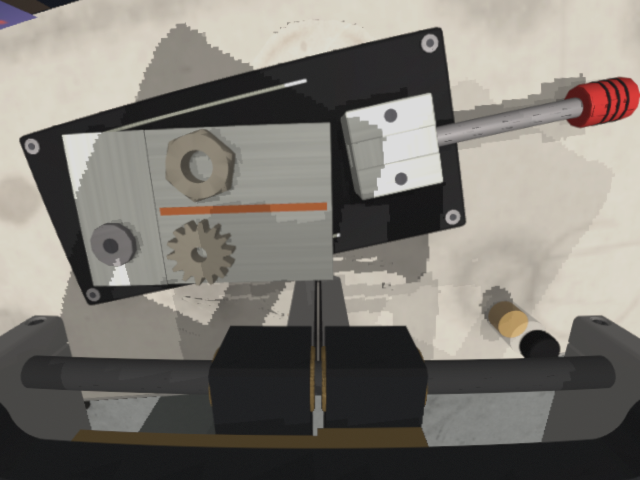

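View pics/t3.png

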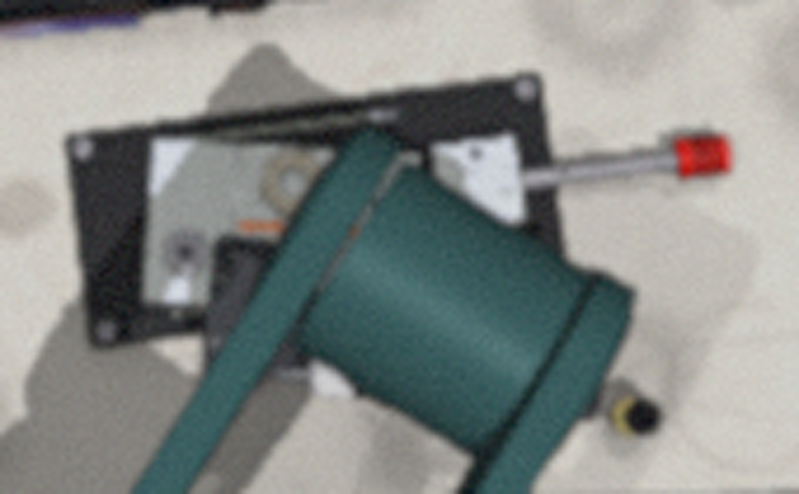

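```bash
cat >> h.py <<'E'
def measure(c,b,p):
    np.set_printoptions(precision=4,suppress=True)
    B=onz(c,b,.012);th,t,r=fit2([(.055,.115),(.055,-.13),(-.055,-.13),(-.055,.115)],B);print("fix",th,t);print(r)
    P=onz(c,p,.036);tp,tt,r=fit2([(.055,.02),(.055,-.112),(-.025,-.112),(-.025,.02)],P);print("plat",tp,tt,"rel",tp-th);print(r)
    R=lambda a:np.array([[np.cos(a),-np.sin(a)],[np.sin(a),np.cos(a)]])
    print("pin in fix",(tt-t)@R(th),"bore in fix",(R(tp)@[.015,-.112]+tt-t)@R(th))
E
python3 - <<'E'
from h import *
c=np.load("w3.npy",allow_pickle=True).item()
measure(c,[(22,137),(439,28),(466,226),(90,305)],[(62,135),(331,123),(333,278),(92,286)])
x=onz(c,[(117,130),(306,81)],.012); d=x[0]-x[1];print("line heading",np.arctan2(-d[0],d[1]))
x=onz(c,[(160,212),(327,206)],.036); d=x[0]-x[1];print("orange heading",np.arctan2(-d[0],d[1]))
E
```

```text
fix 0.1058660020111666 [ 0.5101 -0.1854]
[[-0.0011 -0.0041]
 [-0.0018  0.004 ]
 [ 0.0009  0.0028]
 [ 0.002  -0.0028]]
plat -0.0842751530095896 [ 0.4896 -0.1271] rel -0.19014115502075618
[[-0.0004 -0.0005]
 [-0.0007 -0.0002]
 [ 0.0012  0.0001]
 [-0.0001  0.0006]]
pin in fix [-0.0142  0.0602] bore in fix [-0.0207 -0.0526]
line heading 0.1065902447085566
orange heading -0.08095297769048303
```

Call:
step_arm(
  motion="0 0 0.4 0.12 -0.04 0 0;0 0 0.4 0.12 -0.04 0 0;0 0 0.4 0.12 -0.04 0 0;0 0 0.3 0.1 -0.03 0 0;0 0 0 0 0 0 0;0 0 0 0 0 0 0;0 0 0 0 0 0 0",
)

```text
time: 5.02
tool_pos: [0.4595, -0.2309, 0.0405]
ee_rot: [0.116, 1.571, -1.421]
wrist_force: [-1.7, -0.1, -0.4]
width: 0.0004
```

```bash
python3 - <<'E'
from h import *
from scipy.spatial.transform import Rotation as Ro
np.set_printoptions(precision=4,suppress=True)
o=robot.get_obs();print(o['time'],o['tool_pos'],o['width'],o['wrist_force'])
print(Ro.from_euler('xyz',o['ee_rot']).as_matrix())
c=camera_params("wrist");np.save("w4.npy",c,allow_pickle=True)
im=snapshot("wrist")[:,:,::-1]
cv2.imwrite("pics/w4.png",im)
cv2.imwrite("pics/w4z.png",cv2.resize(im[0:320,0:480],None,fx=1.6,fy=1.6,interpolation=cv2.INTER_CUBIC))
E
```

```text
5.0167 [ 0.4595 -0.2309  0.0405] 0.000402258861751102 [-1.6541 -0.1294 -0.4069]
[[ 0.      0.9994  0.0338]
 [-0.0002  0.0338 -0.9994]
 [-1.      0.      0.0002]]
```

View pics/w4z.png

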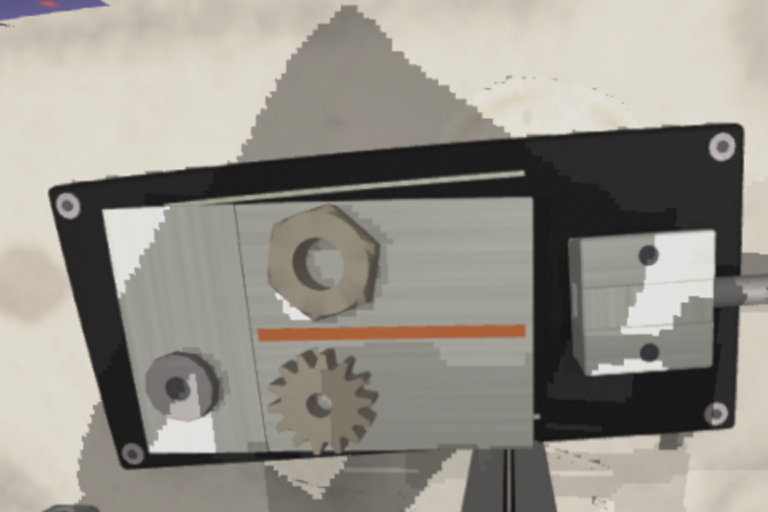

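```bash
cat > m.py <<'E'
from h import *
def go(c,b,p,l,o,g,s):
    f=lambda a:np.array(a,float)/s
    measure(c,f(b),f(p))
    for n,q,z in(("line",l,.012),("orange",o,.036)):
        x=onz(c,f(q),z);d=x[0]-x[1];print(n,np.arctan2(-d[0],d[1]),x[:,:2].round(4).tolist())
    th=.1060;t=np.array([.5101,-.185]);R=np.array([[np.cos(th),-np.sin(th)],[np.sin(th),np.cos(th)]])
    print("orange in fix",(onz(c,f(o),.036)[:,:2]-t)@R);print("guide in fix",(onz(c,f(g),.042)[:,:2]-t)@R)
    print("line in fix",(onz(c,f(l),.012)[:,:2]-t)@R)
E
python3 - <<'E'
from m import *
c=np.load("w4.npy",allow_pickle=True).item()
go(c,[(50,190),(742,124),(734,427),(124,468)],[(103,211),(532,197),(534,446),(148,453)],[(175,203),(525,173)],[(258,336),(525,330)],[(582,238),(714,231),(714,366),(584,376)],1.6)
E
```

```text
fix 0.10964879575126185 [ 0.5105 -0.1851]
[[-0.0018 -0.0031]
 [-0.002   0.0027]
 [ 0.0013  0.0028]
 [ 0.0024 -0.0025]]
plat 0.0517277234366271 [ 0.4893 -0.1272] rel -0.05792107231463475
[[-0.0004 -0.0007]
 [-0.0006  0.0002]
 [ 0.0009  0.0002]
 [ 0.0001  0.0003]]
pin in fix [-0.0147  0.0599] bore in fix [-0.0062 -0.0528]
line 0.10152662688060556 [[0.5465, -0.1138], [0.5588, -0.2343]]
orange 0.053525883590647194 [[0.5053, -0.151], [0.5098, -0.2355]]
orange in fix [[-0.0012  0.0343]
 [-0.0057 -0.0502]]
guide in fix [[ 0.021  -0.0683]
 [ 0.0205 -0.1067]
 [-0.0199 -0.1077]
 [-0.0202 -0.0673]]
line in fix [[ 0.0437  0.0669]
 [ 0.0432 -0.0541]]
```

Call:
step_arm(
  motion="0 0 0.2 0.06 -0.02 0 0;0 0 0.2 0.06 -0.02 0 0;0 0 0.14 0.04 -0.014 0 0;0 0 0 0 0 0 0;0 0 0 0 0 0 0;0 0 0 0 0 0 0",
)

```text
time: 5.57
tool_pos: [0.4653, -0.2323, 0.0405]
ee_rot: [0.74, 1.57, -0.742]
wrist_force: [-2.4, -0.1, 0.8]
width: 0.0003
```

```bash
python3 - <<'E'
from h import *
from scipy.spatial.transform import Rotation as Ro
np.set_printoptions(precision=4,suppress=True)
o=robot.get_obs();print(o['time'],o['tool_pos'],o['width'],o['wrist_force'])
print(Ro.from_euler('xyz',o['ee_rot']).as_matrix())
c=camera_params("wrist");np.save("w5.npy",c,allow_pickle=True)
im=snapshot("wrist")[:,:,::-1]
cv2.imwrite("pics/w5.png",im)
cv2.imwrite("pics/w5z.png",cv2.resize(im[0:320,0:480],None,fx=1.6,fy=1.6,interpolation=cv2.INTER_CUBIC))
E
```

```text
5.5667 [ 0.4653 -0.2323  0.0405] 0.0002742612626999539 [-2.3544 -0.1374  0.8359]
[[ 0.0003  0.9961  0.0886]
 [-0.0003  0.0886 -0.9961]
 [-1.      0.0003  0.0003]]
```

View pics/w5z.png

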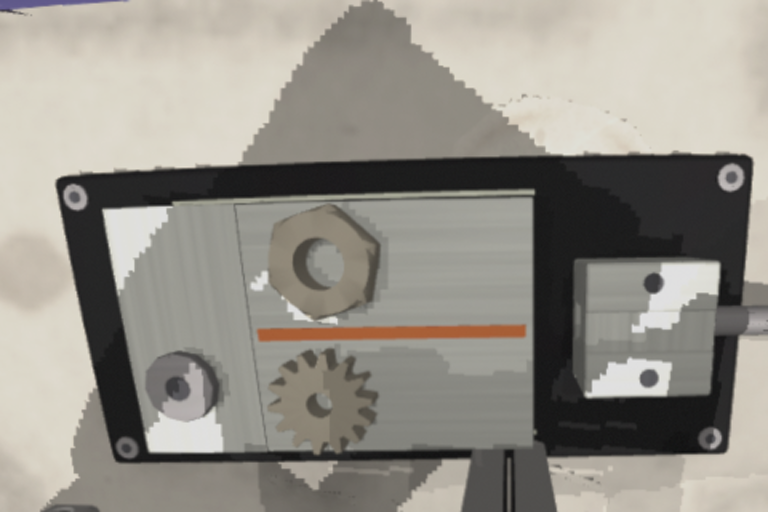

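```bash
python3 - <<'E'
from m import *
c=np.load("w5.npy",allow_pickle=True).item()
go(c,[(57,178),(752,155),(727,453),(116,461)],[(103,211),(532,197),(534,446),(148,453)],[(172,203),(534,190)],[(258,336),(525,331)],[(587,265),(719,261),(714,394),(587,398)],1.6)
th=.106;t=np.array([.5101,-.185]);R=np.array([[np.cos(th),-np.sin(th)],[np.sin(th),np.cos(th)]])
print("rodline",R@[0,-.22]+t, "dir",R@[0,1])
E
```

```text
fix 0.10772559388820649 [ 0.5108 -0.1849]
[[-0.0015 -0.0029]
 [-0.0016  0.0027]
 [ 0.001   0.0024]
 [ 0.0021 -0.0022]]
plat 0.10672107816893278 [ 0.4893 -0.1272] rel -0.0010045157192737075
[[-0.0003 -0.0007]
 [-0.0006  0.0002]
 [ 0.0009  0.0002]
 [ 0.0001  0.0003]]
pin in fix [-0.0151  0.0598] bore in fix [-0.0002 -0.0523]
line 0.11068203938718536 [[0.5456, -0.1096], [0.5594, -0.2338]]
orange 0.10474584152846476 [[0.5065, -0.1501], [0.5154, -0.2342]]
orange in fix [[ 0.0001  0.0351]
 [ 0.     -0.0495]]
guide in fix [[ 0.0203 -0.0677]
 [ 0.021  -0.1066]
 [-0.0198 -0.1085]
 [-0.0204 -0.0685]]
line in fix [[ 0.0433  0.0712]
 [ 0.0439 -0.0537]]
rodline [ 0.5334 -0.4038] dir [-0.1058  0.9944]
```

Call:
step_arm(
  motion="0 0 -1.5 0 0 0 0;0 0 -1.5 0 -0.017 0 0;0 -2.5 0 0 0 0 0;0 -3.5 0 0 0 0 0;0 -3 0 0 0 0 0;0 -1 0 0 0 0 0;0 0 0.8 2 0 0 0;0 0 1.33 3.47 0 0 0;0 0 1.33 3.47 0 0 0;0 0 1.33 3.47 0 0 0;0 0 1.33 3.47 0 0 0;0 0 1.33 3.47 0 0 0;0 0 0.53 1.47 0 0 0;0 0 0 0 0 0 0;0 0 0 0 0 0 0",
)

```text
time: 6.87
tool_pos: [0.5366, -0.4336, 0.1387]
ee_rot: [-2.755, 1.569, 2.063]
wrist_force: [-0.2, 0.1, 0.2]
width: 0.0002
```

```bash
python3 - <<'E'
from h import *
from scipy.spatial.transform import Rotation as Ro
np.set_printoptions(precision=4,suppress=True)
o=robot.get_obs();print(o['time'],o['tool_pos'],o['joint_positions'],o['wrist_force'])
print(Ro.from_euler('xyz',o['ee_rot']).as_matrix())
c=camera_params("wrist");np.save("w6.npy",c,allow_pickle=True)
im=snapshot("wrist")[:,:,::-1]
cv2.imwrite("pics/w6.png",im)
cv2.imwrite("pics/s6.png",snapshot("side")[:,:,::-1])
E
```

```text
6.8667 [ 0.5366 -0.4336  0.1387] [-0.7621  0.4283  1.1225  0.0006  1.5926  0.7036] [-0.2073  0.0619  0.2205]
[[-0.0009  0.9945  0.1049]
 [ 0.0017  0.1049 -0.9945]
 [-1.     -0.0007 -0.0018]]
```

View pics/w6.png

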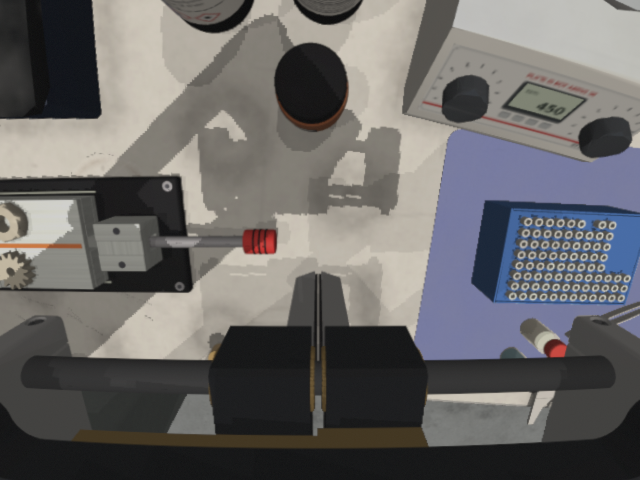

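View pics/s6.png

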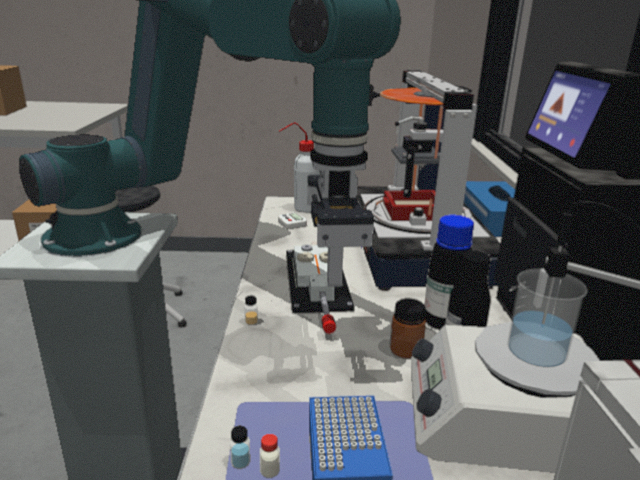

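The knob's rear end is at about (276,240) in the wrist view, left of the fingers. The jar and other items are clear of the path.

```bash
python3 - <<'E'
from h import *
np.set_printoptions(precision=4,suppress=True)
c=np.load("w6.npy",allow_pickle=True).item()
P=onz(c,[(276,240),(243,241),(160,241)],.024);print(P)
th=.106;t=np.array([.5103,-.185]);R=np.array([[np.cos(th),-np.sin(th)],[np.sin(th),np.cos(th)]])
print((P[:,:2]-t)@R,(np.array([.5366,-.4336])-t)@R)
print((onz(c,[(311,85)],.082)[:,:2]))
E
```

```text
[[ 0.5348 -0.3987  0.024 ]
 [ 0.5309 -0.3704  0.024 ]
 [ 0.5233 -0.2978  0.024 ]]
[[ 0.0018 -0.2151]
 [ 0.0009 -0.1865]
 [ 0.0009 -0.1135]] [-0.0001 -0.25  ]
[[ 0.6511 -0.4186]]
```

Call:
step_arm(
  motion="0 2 0.1 0 0 0 0;0 3 0 0 0 0 0;0 3 0 0 0 0 0;0 2.5 0 0 0 0 0;0 0 0 0 0 0 0;0 0 0 -0.8 0 0 0;0 0 0 -0.8 0 0 0;0 0 0 -0.8 0 0 0;0 0 0 -0.8 0 0 0;0 0 0 -0.8 0 0 0;0 0 0 -0.8 0 0 0;0 0 0 -0.7 0 0 0;0 0 0 0 0 0 0",
)

```text
time: 8.05
tool_pos: [0.532, -0.3771, 0.0362]
ee_rot: [2.207, 1.57, 0.743]
wrist_force: [-0.7, -0.5, -0.1]
width: -0.0
```

```bash
python3 - <<'E'
from h import *
np.set_printoptions(precision=4,suppress=True)
o=robot.get_obs();print(o['time'],o['tool_pos'],o['wrist_force'])
th=.106;t=np.array([.5103,-.185]);R=np.array([[np.cos(th),-np.sin(th)],[np.sin(th),np.cos(th)]])
print((o['tool_pos'][:2]-t)@R)
cv2.imwrite("pics/w7.png",snapshot("wrist")[:,:,::-1])
E
```

```text
8.05 [ 0.532  -0.3771  0.0362] [-0.7006 -0.5144 -0.1247]
[ 0.0012 -0.1933]
```

View pics/w7.png

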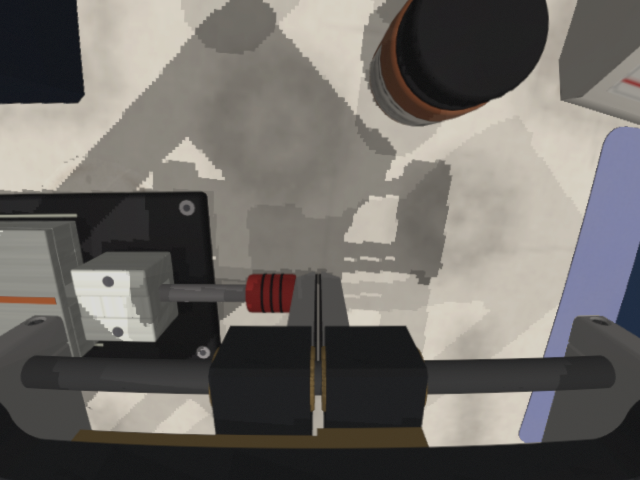

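Call:
step_arm(
  motion="0 0 0 -0.5 0 0 0;0 0 0 -0.5 0 0 0;0 0 0 -0.5 0 0 0;0 0 0 -0.5 0 0 0;0 0 0 -0.5 0 0 0;0 0 0 -0.5 0 0 0;0 0 0 -0.5 0 0 0;0 0 0 -0.5 0 0 0;0 0 0 0 0 0 0",
)

```text
time: 8.85
tool_pos: [0.5273, -0.3373, 0.0352]
ee_rot: [-2.808, 1.569, 2.011]
wrist_force: [-0.1, 0.0, 0.0]
width: 0.0003
```

Call:
step_arm(
  motion="0 0 0 -0.3 0 0 0;0 0 0 -0.2 0 0 0;0 0 0 -0.15 0 0 0;0 0 0 0 0 0 0",
)

```text
time: 9.18
tool_pos: [0.5268, -0.332, 0.0353]
ee_rot: [-2.689, 1.57, 2.129]
wrist_force: [-0.1, 0.2, -0.7]
width: 0.0007
```

```bash
python3 - <<'E'
from h import *
np.set_printoptions(precision=4,suppress=True)
o=robot.get_obs();print(o['time'],o['tool_pos'],o['wrist_force'])
th=.106;t=np.array([.5103,-.185]);R=np.array([[np.cos(th),-np.sin(th)],[np.sin(th),np.cos(th)]])
print((o['tool_pos'][:2]-t)@R)
im=snapshot("wrist")[:,:,::-1]
cv2.imwrite("pics/w8.png",cv2.resize(im[150:350,0:400],None,fx=2,fy=2))
E
```

```text
9.1833 [ 0.5268 -0.332   0.0353] [-0.0772  0.1924 -0.7302]
[ 0.0008 -0.148 ]
```

View pics/w8.png

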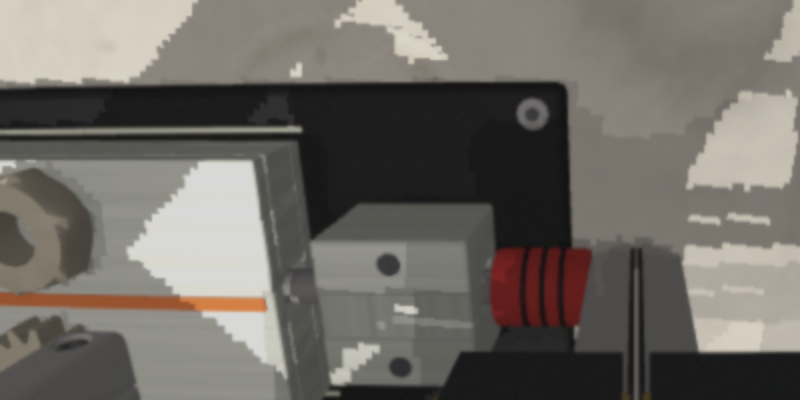

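Call:
step_arm(
  motion="0 0 0 -0.15 0 0 0;0 0 0 -0.15 0 0 0;0 0 0 0 0 0 0",
)

```text
time: 9.48
tool_pos: [0.5265, -0.3295, 0.0354]
ee_rot: [-0.234, 1.57, -1.699]
wrist_force: [-0.6, -2.6, -1.9]
width: 0.0005
```

Call:
step_arm(
  motion="0 0 0 -0.15 0 0 0;0 0 0 0 0 0 0",
)

```text
time: 9.65
tool_pos: [0.5265, -0.3294, 0.0354]
ee_rot: [0.093, 1.567, -1.372]
wrist_force: [0.6, -5.9, -3.6]
width: 0.0002
```

Call:
step_arm(
  motion="0 0 0 -0.2 0 0 0;0 0 0 0 0 0 0",
)

```text
time: 9.82
tool_pos: [0.5265, -0.3293, 0.0355]
ee_rot: [0.119, 1.563, -1.346]
wrist_force: [1.3, -9.4, -5.9]
width: 0.0006
```

```bash
python3 - <<'E'
from h import *
np.set_printoptions(precision=4,suppress=True)
o=robot.get_obs();print(o['time'],o['tool_pos'],o['wrist_force'])
im=snapshot("wrist")[:,:,::-1]
cv2.imwrite("pics/w9.png",cv2.resize(im[150:350,0:400],None,fx=2,fy=2))
E
```

```text
9.8167 [ 0.5265 -0.3293  0.0355] [ 1.3144 -9.4107 -5.8895]
```

View pics/w9.png

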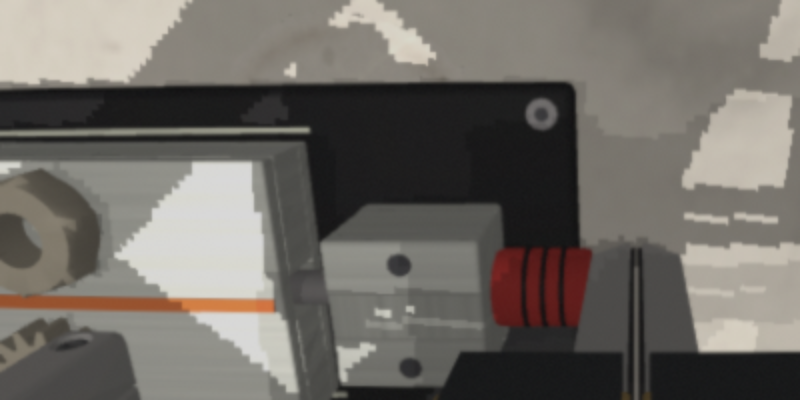

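The knob now meets the block and the force is building with no further movement, so the rod is home. I'll retreat and lift clear.

Call:
step_arm(
  motion="0 0 0 1 0 0 0;0 0 0 2.5 0 0 0;0 0 0 2 0 0 0;0 -3 0 0 0 0 0;0 -3.5 0 0 0 0 0;0 -3.5 0 0 0 0 0;0 -3 0 0 0 0 0;0 0 -2 0 0 0 0;0 0 -2 0 0 0 0;0 0 0 0 0 0 0;0 0 0 0 0 0 0",
)

```text
time: 10.78
tool_pos: [0.492, -0.3846, 0.1659]
ee_rot: [2.398, 1.569, 0.932]
wrist_force: [0.4, 0.6, -0.1]
width: 0.0003
```

```bash
python3 - <<'E'
from h import *
np.set_printoptions(precision=4,suppress=True)
o=robot.get_obs();print(o['time'],o['tool_pos'],o['wrist_force'])
c=camera_params("wrist");np.save("w10.npy",c,allow_pickle=True)
cv2.imwrite("pics/w10.png",snapshot("wrist")[:,:,::-1])
cv2.imwrite("pics/s10.png",snapshot("side")[:,:,::-1])
E
```

```text
10.7833 [ 0.492  -0.3846  0.1659] [ 0.3635  0.6267 -0.1397]
```

View pics/w10.png

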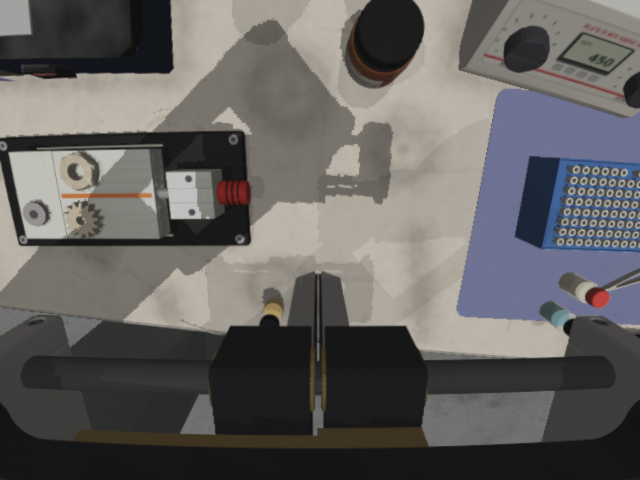

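View pics/s10.png

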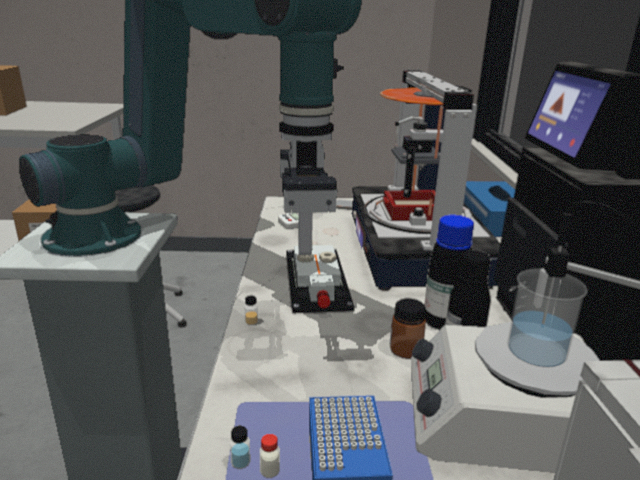

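```bash
python3 - <<'E'
from h import *
np.set_printoptions(precision=4,suppress=True)
c=np.load("w10.npy",allow_pickle=True).item()
th=.106;t=np.array([.5103,-.185]);R=np.array([[np.cos(th),-np.sin(th)],[np.sin(th),np.cos(th)]])
print("knob rear",(onz(c,[(250,192)],.024)[:,:2]-t)@R)
print("block rear z42",(onz(c,[(220,180),(211,218)],.042)[:,:2]-t)@R)
print("orange",(onz(c,[(62,195),(151,196)],.036)[:,:2]-t)@R)
a=cv2.imread("pics/side0.png").astype(int);b=cv2.imread("pics/s10.png").astype(int)
for n,(x0,y0,x1,y1) in dict(vial=(242,294,260,328),jar=(390,298,428,358),timer=(277,211,296,229)).items():
    print(n,abs(a-b)[y0:y1,x0:x1].mean())
robot.close_job()
E
```

```text
knob rear [[ 0.0007 -0.1359]]
block rear z42 [[ 0.0133 -0.1144]
 [-0.0196 -0.1039]]
orange [[ 0.0011  0.0341]
 [-0.0007 -0.0495]]
vial 7.809368191721133
jar 8.094736842105263
timer 14.409356725146198
the job is handed in; nothing more can be done
```

I swung the platform square by pushing its side face near the free corner with the closed fingertips. I then pushed the locking rod home, backed the arm off clear and handed the job in at about 11 s of the 53 s allowed.

- **Platform:** before locking, its heading was within about 0.001 rad of the fixture's and the bore about 0.2 mm off the rod's axis. After locking, the orange line ran from 1.1 mm to -0.7 mm across the rod's axis. That suggests a 0.02 rad turn, but I read it coarsely from a low-resolution view.
- **Rod:** the knob's rear end measured at fixture y -136 mm, against -135 mm when home. While pushing, the rod stopped advancing and the wrist force rose to about 11 N. In the last wrist picture the knob sits against the guide block.
- **Jar, timer and vial:** the jar and vial look unmoved in the side view, and the arm went nowhere near the timer. My pixel comparison of before and after didn't settle it. The mean differences were 8 for the jar, 8 for the vial and 14 for the timer. Picture noise and the arm's shadow could explain them, but I did not measure a no-change baseline or re-measure positions.
- **Disagreements:** the platform started about 0.82 rad clockwise of square, not the 0.3–0.6 rad stated; two camera views agreed on this. My readings of one block edge (-104 and -114 mm against -108 mm) were too rough to use.

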